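# Find the covered pin socket in a potter's wheel head

### The job

Take the steel locating pin out of the wooden rack, find the covered pin socket in the potter's wheel head by sliding the pin's nose lightly over the disc until it drops in, then press the pin fully home and let go of it there. Press gently all the way, and leave the bowl standing undisturbed on the wheel.

Things in the scene. Friction and masses are not known exactly. Their poses are not given: they have to be found in the camera images.
- wheel: Potter's wheel fixed to the table: dark round housing 310 mm across, carrying a bare-metal disc (the wheel head) 290 mm across, 25 mm thick, flat on top but for faint turned rings, braked so it does not turn. Origin under the housing's centre at table height, z up. A black control box (60 x 90 mm, 72 mm high, little grey knobs on it) sticks out of the housing on its +x side.
- head_center (a point): Centre of the disc's top face, 130 mm above the wheel's origin; axes as the wheel's. The disc has ONE socket, on the side away from the control box: a round hole 14 mm across, over 22 mm deep, centred 105 mm from here. A plug of the same metal closes it flush: it can be neither seen nor measured. The plug yields to about 2 N and stays down. Over 40 N from the pin would mark the disc.
- arc_mid (a point): Point on the disc's top face 105 mm from its centre along the wheel's -x axis (straight away from the control box): the middle of the arc on which the socket hides. The socket lies anywhere within 0.6 rad either side of here, seen from the disc's centre (63 mm of arc each way), always at 105 mm radius.
- pin: Loose plain steel pin, 70 to 130 g, round about its upright z axis, 80 mm long: from below a foot 12 mm across and 20 mm long, a collar 30 mm across and 5 mm thick, then a round grip 18 mm across and 55 mm long. Origin at the centre of its lower end (nose), z up. It starts upright in one of the rack's holes, collar on the rack. Home in the socket, the collar lies on the disc.
- pin_nose (a point): Centre of the pin's lower end (same point as its origin): a flat 6 mm across, from which the foot widens like a cone to 12 mm over its lowest 4 mm. At the start it is 30 mm above the table; with the pin fully home it is 20 mm below the disc's top.
- rack: Fixed brown wood block 170 (x) x 64 (y) x 50 mm high with three holes 15 mm across, 32 mm deep, in a row along its x axis at -55, 0 and +55 mm; origin under its centre at table height. In the other two holes stand a light wooden dowel and a dark-handled needle tool, both about 13 mm thick, without collar, tops at most 100 mm above the table.
- bowl: Small clay-coloured bowl, 72 mm across and 42 mm high, standing near the middle of the disc; origin under its centre. To be left alone.

How it is judged:
By the outcome, as a careful person would: the job done as asked, in the order asked, and still so for the second after the job is handed in, with the robot touching nothing.
It also fails if it takes over 67 s, if anything falls off the work surface, if the arm or the gripper's body presses on something with over 40 N, if the wrist force passes 120 N, or if a joint passes its speed limit or range.

### The arm

A 7-joint arm with a two-finger parallel gripper is mounted at the origin on the work surface. World frame = base frame: x ahead of the robot, y to its left, z up, the work surface at z = 0. Lengths are in m, angles in rad, forces in N, time in s.
With the tool pointing down it reaches from about 0.425 to 0.925 m from the base axis. Payload 6.8 kg.
Tool frame: the origin (TCP) lies at the very end of the fingers, on their centre line; the grasp point (between the pads) lies 19 mm behind it; z points along the fingers, y is the line along which they close (so a half turn about z gives the same grasp; the last joint's range is limited). The gripper opens to 85 mm and grips with 20 to 120 N. Pads are 22 mm wide; open, the fingers measure 114 mm over their backs; the gripper's body (76 mm by 85 mm) begins 54 mm behind the grasp point. The pads swing forward as they close: fully open they stand 13 mm farther back than shut.
Start: joints at [-0.108, 0.477, 0.022, 1.555, -0.011, 1.109, -0.083], TCP at [0.675, 0, 0.231] pointing down, gripper open.
Joint ranges: [-2.96, 2.96], [-0.34, 2.1], [-1.41, 1.46], [0.24, 2.44], [-1.37, 4.51], [0.17, 1.92], [-2.96, 2.96]. Speed limits (rad/s): [2.39, 2.39, 3.14, 3.14, 3.14, 3.14, 3.14].

### API

Orientations are given as a rotation vector (axis times angle).
In Python, from bench import get_obs, viewer, r gives the robot as it stands. The module is installed in compiled form; this text tells all that it offers.
- The arm moves only by the tool play_rows, never from a script. Its argument "commands" is a list that holds one entry, the list of rows, each a list of 5 numbers: the gripper's target within -1 to 1 (shut at 1, half-way at 0, fully open at -1), then the shift along the tool's x, y, z scaled (see below), then the turn about the tool's z scaled (see below). A call has 1 to 12 rows; each row is the pose to reach, as a shift and turn from the pose commanded when the call began, along the tool's axes at that moment; what a row does not reach only later rows make up. The controller multiplies each number of a shift by 0.2 m and each number of a turn by pi/2 rad. A row lasts 1/12 s, in which the tool goes at most 41.7 mm and 7.16 degrees, less where a joint would pass 70% of its speed; a pose out of reach is approached as far as the arm can. A call with a number of a shift or a turn outside -1 to 1 is refused whole. A call with a gripper value outside its range is refused whole. The fingers move at their own pace and stop on an object; "grip_force" is the grip in N (left out, the last holds). Time passes only in rows, so rows that repeat a pose let the fingers close. It gives the time, the measured TCP pose, the force, the opening and the grip force at its end, in the units of the state.
- get_obs(): the state, without advancing time (a new reading comes with each control period).
- viewer.grab_frame(name): name is "scene" or "side" or "wrist"; returns a dict with "pixels" (480x640x3 uint8, red, green, blue), "fovy" (degrees; the focal length in pixels is half the picture's height over the tangent of half this angle, whatever the lens; pixels are square), "cx", "cy" (the principal point, pixels), "world_to_cam" (4x4, takes a point from world to camera coordinates); the wrist camera has in their place "hand_eye" (4x4, takes a point from camera to tool coordinates, whose origin is the TCP and whose axes are the flange's). Camera axes: x right, y up, looking along -z (the intrinsics and any distortion apply to the point x, -y, -z); pixel columns grow to the right and rows downward; lengths in m; the calibration is good to about 2 mm. The wrist camera is an equidistant fisheye: a pixel r from the principal point sees the ray r / f radians off the axis. A picture is of the moment at which its call begins: read the wrist's pose just before it. There is no depth.
- r.hand_in(): hands the job in; it is judged then, once.
Trained networks look in a picture, given as the dict that the camera call returned (one of the last four; its "shot" number tells which), for a name from the list of things; names that differ only in an ending like _2 or _b are one class to them, and where a whole thing is asked for, a point or a joint stands for the part that bears it (a point fixed in the world has none). Each returns a list of dicts, best first, with "score" (0 to 1); they miss things now and then, are a little off and sometimes report something else, mostly with a low value. They report only what shows in the picture. A call takes as long as a camera call.
- viewer.trace(picture, thing): "pixels" (480x640 bool, what is visible of it) and "rect" ([left, top, right, bottom] in pixels, round what is visible of it).
The state is a dict: "clock": time; "joints": joint angles; "qvel": joint speeds; "tau": joint torques, N m; "tcp_pos": TCP position; "orientation": TCP orientation; "contact_force": force on the tool from outside, world axes, zero at the start; "moment": the same for the moment, N m; "grip_width": finger opening in m; "gripper_force": force on a finger pad.
Only numpy, scipy, OpenCV 4.12 (cv2) and the standard library are available. Lean on these libraries where they do the work, as an engineer would, in place of code of your own. Each camera call takes 0.05 s, during which the arm holds its last target. There are 200 camera calls.

## Working session

There is one attempt and no reset: what is moved stays moved. The work goes in short steps, Python scripts to look and compute and a tool call to move; the robot and the scene stay as the last step left them, time stands still between calls to the robot, and variables do not carry over. Pictures are saved under pics/ and viewed, at most 10 in all, crops included, and the job is handed in when it is done.

Besides the shell and the picture viewer there is one more tool, called after "Request:" by a JSON object that holds its "name" and its "arguments". play_rows: Moves the arm, as the interface text tells. Shifts and turns lie within -1 to 1; 1 stands for 0.2 m of shift or pi/2 rad of turn. Its arguments: {"type":"object","properties":{"commands":{"type":"array","items":{"type":"array","items":{"type":"array","items":{"type":"number","minimum":-1,"maximum":1}}}},"grip_force":{"type":"number"}},"required":["commands"]}

```bash
mkdir -p pics; cat > h.py <<'E'
import numpy as np, cv2
from scipy.spatial.transform import Rotation as R
from bench import get_obs, viewer, r
def ray(p,uv,obs=None):
    f=240/np.tan(np.radians(p['fovy'])/2); d=np.array([uv[0]-p['cx'],uv[1]-p['cy']],float)
    if 'hand_eye' in p:
        q=np.linalg.norm(d); th=q/f; d=d/max(q,1e-9)*np.sin(th)
        v=np.array([d[0],-d[1],-np.cos(th)])
        T=np.eye(4); T[:3,:3]=R.from_rotvec(obs['orientation']).as_matrix(); T[:3,3]=obs['tcp_pos']
        M=T@p['hand_eye']
    else:
        v=np.array([d[0]/f,-d[1]/f,-1]); M=np.linalg.inv(p['world_to_cam'])
    return M[:3,3],M[:3,:3]@v
def atz(p,uv,z,obs=None):
    o,v=ray(p,uv,obs); return o+v*(z-o[2])/v[2]
def proj(p,X,obs=None):
    f=240/np.tan(np.radians(p['fovy'])/2)
    if 'hand_eye' in p:
        T=np.eye(4); T[:3,:3]=R.from_rotvec(obs['orientation']).as_matrix(); T[:3,3]=obs['tcp_pos']
        W=np.linalg.inv(T@p['hand_eye'])
    else: W=p['world_to_cam']
    c=W@np.append(X,1); x,y,z=c[0],-c[1],-c[2]
    if 'hand_eye' in p:
        q=np.hypot(x,y); k=f*np.arctan2(q,z)/max(q,1e-9)
    else: k=f/z
    return np.array([p['cx']+k*x,p['cy']+k*y])
def save(p,n): cv2.imwrite('pics/'+n,p['pixels'][:,:,::-1])
E
python3 - <<'E'
from h import *
o=get_obs(); print(o)
for n in ['scene','side','wrist']:
    p=viewer.grab_frame(n); save(p,n+'0.png')
    print(n,{k:v for k,v in p.items() if k!='pixels'})
    for t in ['pin','rack','wheel','bowl']:
        for d in viewer.trace(p,t)[:2]: print(t,round(d['score'],2),d['rect'],d['pixels'].sum())
E
```

```text
{'clock': 0.0, 'joints': array([-0.108116  ,  0.4778057 ,  0.02234174,  1.5565035 , -0.01148523,
        1.10927203, -0.0830994 ]), 'qvel': array([ 0.00072162, -0.00027791,  0.00216188,  0.00261134, -0.00036379,
        0.00112213,  0.00027153]), 'tau': array([-5.45967814e-04, -5.96443820e+01,  1.60769675e+00, -2.81194621e+01,
        1.24063640e-02,  9.39900521e-03,  2.20753498e-05]), 'tcp_pos': array([ 6.74388391e-01, -1.17515509e-05,  2.30300023e-01]), 'orientation': array([-2.22054337, -2.22063769,  0.00222858]), 'contact_force': array([ 0.14350479, -0.31967351,  0.0198076 ]), 'moment': array([-0.00756331,  0.00246047, -0.00588076]), 'gripper_force': 0.0, 'grip_width': 0.08564819156096168}
scene {'fovy': 53.809091174291495, 'cx': 321.15207053303465, 'cy': 245.81982737806405, 'world_to_cam': array([[ 0.32355739,  0.94598415,  0.02060615, -0.17914529],
       [-0.65774958,  0.20920977,  0.72359987,  0.26840021],
       [ 0.68020299, -0.24767977,  0.68991204, -1.46501679],
       [ 0.        ,  0.        ,  0.        ,  1.        ]]), 'shot': 1}
pin 0.67 [161.7, 289.9, 176.7, 317.5]
[... 645 characters left out ...]
358.2, 391.2, 507.3, 479.0] 7500
wheel 0.79 [240.8, 188.6, 445.1, 331.4] 21080
bowl 0.67 [314.8, 193.9, 354.0, 222.5] 1037
wrist {'fovy': 65.70646984690485, 'cx': 317.6826512360425, 'cy': 239.19325891739635, 'hand_eye': array([[-4.44305119e-04,  9.58032903e-01,  2.86657915e-01,
         7.33437517e-02],
       [ 9.99999485e-01,  1.64045309e-04,  1.00169600e-03,
         5.20670589e-04],
       [ 9.12632842e-04,  2.86658212e-01, -9.58032482e-01,
        -1.42031526e-01],
       [ 0.00000000e+00,  0.00000000e+00,  0.00000000e+00,
         1.00000000e+00]]), 'shot': 3}
rack 0.81 [131.0, 417.2, 164.4, 464.7] 801
wheel 0.78 [10.4, 1.1, 418.7, 356.7] 92935
bowl 0.6 [90.9, 136.3, 189.9, 249.2] 9450
```

View pics/side0.png

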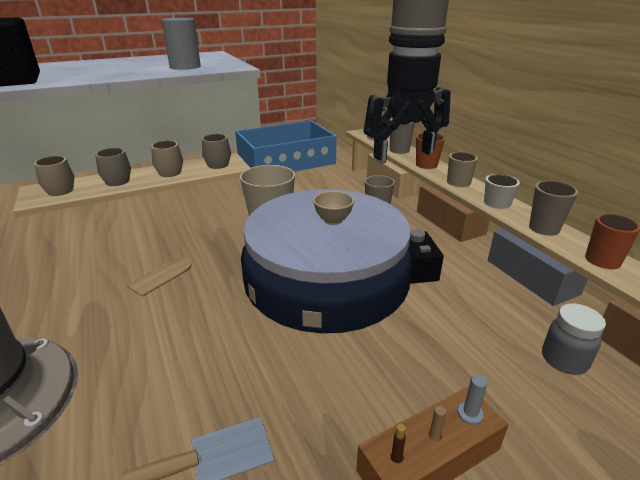

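View pics/wrist0.png

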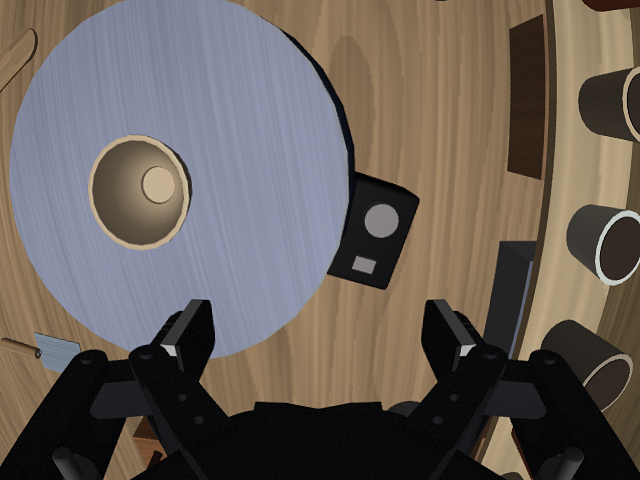

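View pics/scene0.png

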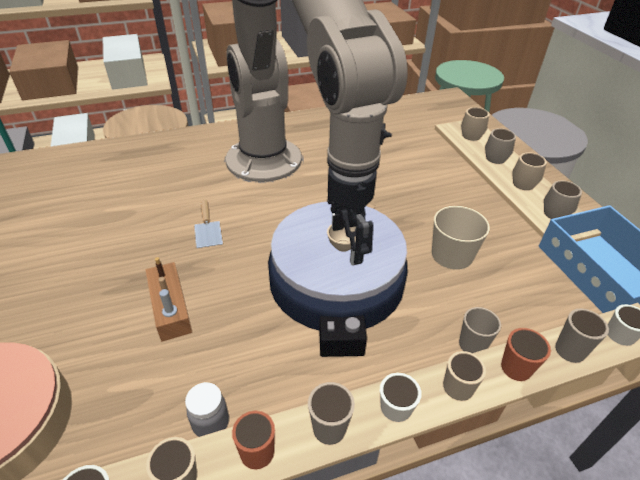

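The side view shows the pin at (475,397) in the rack's near-right hole. The disc is centred near (327,232), with the bowl at (333,208) and the control box at (422,257). The wrist view shows the box at about (375,230), tilted, so the wheel is yawed. Next I'll measure these.

```bash
cat > m.py <<'E'
from h import *
from scipy.optimize import least_squares
def disc(p,o,rect):
    im=p['pixels'].astype(int); m=((im[:,:,2]-im[:,:,0]>15)&(im[:,:,2]>110)).astype(np.uint8)
    l,t,rr,b=[int(max(v,0)) for v in rect]; k=np.zeros_like(m); k[t:b+1,l:rr+1]=m[t:b+1,l:rr+1]
    k=cv2.morphologyEx(k,cv2.MORPH_CLOSE,np.ones((5,5)))
    cs,_=cv2.findContours(k,cv2.RETR_EXTERNAL,cv2.CHAIN_APPROX_NONE); c=max(cs,key=cv2.contourArea)[:,0]
    return c
E
python3 - <<'E'
from m import *
from scipy.optimize import least_squares
o=get_obs(); P={n:viewer.grab_frame(n) for n in ['scene','side','wrist']}
for n,p in P.items():
    w=viewer.trace(p,'wheel')[0]; c=disc(p,o,w['rect'])
    c=c[(c[:,0]>3)&(c[:,1]>3)]
    X=np.array([atz(p,u,.13,o)[:2] for u in c])
    # hull in world removes occlusions
    h=cv2.convexHull(X.astype(np.float32))[:,0]
    for d,Y in (('hull',h),('all',X)):
        s=least_squares(lambda q:np.hypot(*(Y-q[:2]).T)-q[2],[.6,.1,.145],loss='soft_l1',f_scale=.001)
        print(n,d,s.x.round(4),np.median(abs(s.fun)).round(4))
for n in ['side','scene']:
    p=P[n]; t=viewer.trace(p,'pin')[0]; print(n,t['rect'])
    m=t['pixels']; ys,xs=np.nonzero(m); y0=ys.min()
    print('toprow xs',[ (y,xs[ys==y].min(),xs[ys==y].max()) for y in range(y0,y0+60,4) if (ys==y).any()])
# box corners by wrist trial
p=P['wrist']
for u in [(357,172),(419,193),(386,290),(329,271),(381,221)]: print(u,atz(p,u,.072,o).round(4))
p=P['side']
for n in ['side','scene']:
  p=P[n]
  t=viewer.trace(p,'bowl')[0]; l,_,rr,b=t['rect']; print('bowl',n,atz(p,((l+rr)/2,b-2),.13)[:2])
# pin joint fit: grip-cylinder top centre, use mask boxes
import itertools
def model(X):
    out=[]
    a=np.linspace(0,2*np.pi,40)
    for n in ['side','scene']:
        pts=[]
        for rad,z in ((.009,.110),(.009,.055),(.015,.055),(.015,.05)):
            pts+= [proj(P[n],(X[0]+rad*np.cos(t),X[1]+rad*np.sin(t),z)) for t in a]
        pts=np.array(pts); out+=[*pts.min(0),*pts.max(0)]
    return np.array(out)
rect=np.array([*viewer.trace(P['side'],'pin')[0]['rect'],*viewer.trace(P['scene'],'pin')[0]['rect']])
s=least_squares(lambda X:model(X)-rect,[.6,-.4]); print('pin',s.x,s.fun.round(1))
E
```

```text
Traceback (most recent call last):
IndexError: list index out of range
```

```bash
cat > a.py <<'E'
from m import *
o=get_obs(); P={n:viewer.grab_frame(n) for n in ['scene','side','wrist']}
RC={'scene':[265,198,410,360],'side':[236,185,448,335],'wrist':[5,0,420,358]}
for n,p in P.items():
    c=disc(p,o,RC[n])
    c=c[(c[:,0]>3)&(c[:,1]>3)]
    X=np.array([atz(p,u,.13,o)[:2] for u in c])
    h=cv2.convexHull(X.astype(np.float32))[:,0]
    for d,Y in (('hull',h),('all',X)):
        s=least_squares(lambda q:np.hypot(*(Y-q[:2]).T)-q[2],[.6,.1,.145],loss='soft_l1',f_scale=.001)
        print(n,d,s.x.round(4),np.median(abs(s.fun)).round(4))
p=P['wrist']
for u in [(357,172),(419,193),(386,290),(329,271),(381,221)]: print(u,atz(p,u,.072,o).round(4))
rect=[]
for n in ['side','scene']:
    p=P[n]; t=viewer.trace(p,'pin'); print(n,t and t[0]['rect'])
    rect+=list(t[0]['rect']) if t else {'side':[459.5,372.9,487.6,423.2],'scene':[161.7,289.9,176.7,317.5]}[n]
    t=viewer.trace(p,'bowl')
    if t: l,_,rr,b=t[0]['rect']; print('bowl',n,atz(p,((l+rr)/2,b-2),.13)[:2])
def model(X):
    out=[]
    a=np.linspace(0,2*np.pi,40)
    for n in ['side','scene']:
        pts=np.array([proj(P[n],(X[0]+rad*np.cos(t),X[1]+rad*np.sin(t),z)) for rad,z in ((.009,.110),(.015,.055),(.015,.05)) for t in a])
        out+=[*pts.min(0),*pts.max(0)]
    return np.array(out)
s=least_squares(lambda X:model(X)-rect,[.6,-.4]); print('pin',s.x,s.fun.round(1))
E
python3 a.py
```

```text
scene hull [0.5537 0.0356 0.1425] 0.0004
scene all [0.5548 0.0339 0.1398] 0.0027
side hull [0.5515 0.0334 0.1433] 0.0005
side all [0.5507 0.0324 0.1415] 0.001
wrist hull [0.5518 0.0375 0.1424] 0.0002
wrist all [0.5519 0.0381 0.1415] 0.0005
(357, 172) [0.7073 0.0403 0.072 ]
(419, 193) [0.7604 0.0237 0.072 ]
(386, 290) [ 0.7366 -0.0645  0.072 ]
(329, 271) [ 0.6851 -0.0457  0.072 ]
(381, 221) [ 0.7286 -0.0008  0.072 ]
side [458.7, 376.5, 487.7, 424.0]
bowl side [0.57270872 0.04276988]
scene [159.1, 288.3, 175.9, 317.9]
bowl scene [0.57677295 0.03985837]
pin [ 0.56228941 -0.33363306] [-1.3 -2.4  0.5  1.4 -1.7  1.   0.1 -0. ]
```

```bash
python3 - <<'E'
from h import *
p=viewer.grab_frame('side')
a=atz(p,(397,462),.05);b=atz(p,(436,438),.05);c=atz(p,(471,416),.052)
for v in (a,b,c): print(v.round(4))
d=c-a; print(np.linalg.norm(d),np.arctan2(d[1],d[0]))
# front-top edge corners of rack
for u in [(358,463),(383,490),(507,429),(470,391)]: print(u,atz(p,u,.05).round(4))
E
```

```text
[ 0.4486 -0.345   0.05  ]
[ 0.5051 -0.3406  0.05  ]
[ 0.5601 -0.3367  0.052 ]
0.11190514955391799 0.0741901835738753
(358, 463) [ 0.4098 -0.3275  0.05  ]
(383, 490) [ 0.4184 -0.3638  0.05  ]
(507, 429) [ 0.587  -0.3675  0.05  ]
(470, 391) [ 0.5861 -0.3069  0.05  ]
```

Request:
{"name": "play_rows", "arguments": {"commands": [[[-1,-0.2,-0.1,0,0],[-1,-0.4,-0.2,0,0],[-1,-0.6,-0.3,0,0],[-1,-0.8,-0.4,0,0],[-1,-1,-0.5,0,0],[-1,-1,-0.55,0,0],[-1,-1,-0.55,0,0]]]}}

```text
clock: 1.93
tcp_pos: [0.5608, -0.2066, 0.2316]
orientation: [2.232, 2.21, -0.005]
contact_force: [0.4, -0.8, 1.0]
grip_width: 0.0855
gripper_force: 0.0
```

Request:
{"name": "play_rows", "arguments": {"commands": [[[-1,-0.15,0,0,0.0795],[-1,-0.3,0,0,0.159],[-1,-0.45,0,0,0.2385],[-1,-0.55,0,0.03,0.318],[-1,-0.62,0,0.06,0.3975],[-1,-0.63,0,0.09,0.477],[-1,-0.63,0,0.12,0.5565],[-1,-0.63,0,0.15,0.636],[-1,-0.63,0,0.15,0.7155],[-1,-0.63,0,0.15,0.795],[-1,-0.63,0,0.15,0.8745],[-1,-0.63,0,0.15,0.954]]]}}

```text
clock: 2.93
tcp_pos: [0.5658, -0.3249, 0.2012]
orientation: [-3.139, -0.106, -0.001]
contact_force: [-1.1, 0.1, -0.1]
grip_width: 0.0859
gripper_force: 0.0
```

```bash
python3 - <<'E'
from h import *
o=get_obs(); print(o['tcp_pos'],o['orientation'],R.from_rotvec(o['orientation']).as_matrix().round(3),o['joints'].round(2))
p=viewer.grab_frame('wrist'); save(p,'w1.png')
for d in viewer.trace(p,'pin'):
    print(d['score'],d['rect'])
print(proj(p,(.562,-.3345,.11),o),proj(p,(.562,-.3345,.055),o))
E
```

```text
[ 0.56583727 -0.32494288  0.20117802] [-3.13929663e+00 -1.05897012e-01 -5.29217966e-04] [[ 0.998  0.067  0.   ]
 [ 0.067 -0.998  0.001]
 [ 0.    -0.    -1.   ]] [ 0.12  0.49  0.44  1.67 -0.24  1.03 -0.88]
0.7 [305.5, 209.9, 349.7, 265.3]
[332.44896873 250.76067979] [329.73644887 229.18526739]
```

View pics/w1.png

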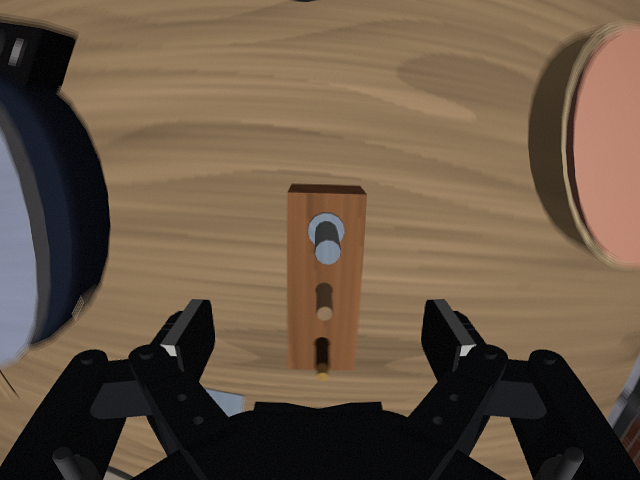

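The pin's top is at (327,252) and its collar at (326,229). The rack is aligned with the tool x axis, so the fingers straddle the pin clear of the dowel. I'll refine the pin position from this view.

```bash
python3 - <<'E'
from h import *
o=get_obs(); p=viewer.grab_frame('wrist')
M=R.from_rotvec(o['orientation']).as_matrix()
for u,z in [((327.5,252),.11),((326,229),.055)]:
    X=atz(p,u,z,o); print(X.round(4), (M.T@(X-o['tcp_pos'])).round(4))
E
```

```text
[ 0.5609 -0.3313  0.11  ] [-0.0053  0.0061  0.0911]
[ 0.562  -0.3315  0.055 ] [-0.0043  0.0063  0.1461]
```

Request:
{"name": "play_rows", "arguments": {"commands": [[[-1,-0.022,0.031,0.1,0],[-1,-0.022,0.031,0.22,0],[-1,-0.022,0.031,0.34,0],[-1,-0.022,0.031,0.46,0],[-1,-0.022,0.031,0.56,0],[-1,-0.022,0.031,0.63,0],[-1,-0.022,0.031,0.675,0],[-1,-0.022,0.031,0.675,0],[-1,-0.022,0.031,0.675,0]]]}}

```text
clock: 3.83
tcp_pos: [0.5614, -0.3327, 0.0667]
orientation: [3.139, 0.115, 0.001]
contact_force: [0.9, 0.2, 0.5]
grip_width: 0.0857
gripper_force: 0.0
```

Request:
{"name": "play_rows", "arguments": {"commands": [[[0.5,0,0,0,0],[1,0,0,0,0],[1,0,0,0,0],[1,0,0,0,0],[1,0,0,0,0],[1,0,0,0,0],[1,0,0,0,0],[1,0,0,0,0],[1,0,0,0,0],[1,0,0,0,0]]], "grip_force": 40}}

```text
clock: 4.67
tcp_pos: [0.5613, -0.3326, 0.0667]
orientation: [3.139, 0.114, 0.001]
contact_force: [-0.9, 1.3, 5.8]
grip_width: 0.017
gripper_force: 39.1
```

Request:
{"name": "play_rows", "arguments": {"commands": [[[1,0,0,-0.08,0],[1,0,0,-0.18,0],[1,0,0,-0.3,0],[1,0,0,-0.42,0],[1,0,0,-0.54,0],[1,0,0,-0.62,0],[1,0,0,-0.65,0],[1,0,0,-0.65,0],[1,0,0,-0.65,0]]]}}

```text
clock: 5.42
tcp_pos: [0.5606, -0.3321, 0.1952]
orientation: [-3.139, -0.114, 0.002]
contact_force: [-0.6, -0.1, -1.1]
grip_width: 0.0168
gripper_force: 39.2
```

```bash
python3 - <<'E'
from h import *
o=get_obs(); print(o['tcp_pos'],o['contact_force'],o['grip_width']); p=viewer.grab_frame('side'); 
print([ (d['score'],d['rect']) for d in viewer.trace(p,'pin')])
X=o['tcp_pos']; print(proj(p,X-[0,0,.0367]),proj(p,X+[0,0,.0433]))
u=proj(p,X); cv2.imwrite('pics/s1.png',cv2.resize(p['pixels'][int(u[1])-90:int(u[1])+90,int(u[0])-120:int(u[0])+120,::-1],None,fx=3,fy=3)); print(u)
M=R.from_rotvec(o['orientation']).as_matrix(); print(M.round(3))
E
```

```text
[ 0.56063324 -0.33206545  0.19521442] [-0.61882693 -0.05206892 -1.12311679] 0.01682327308287802
[(0.72, [476.3, 285.8, 506.7, 351.0])]
[486.18994718 348.91707637] [502.38522504 289.9993545 ]
[493.24746481 323.24213183]
[[ 0.997  0.072 -0.001]
 [ 0.072 -0.997  0.001]
 [-0.001 -0.001 -1.   ]]
```

View pics/s1.png

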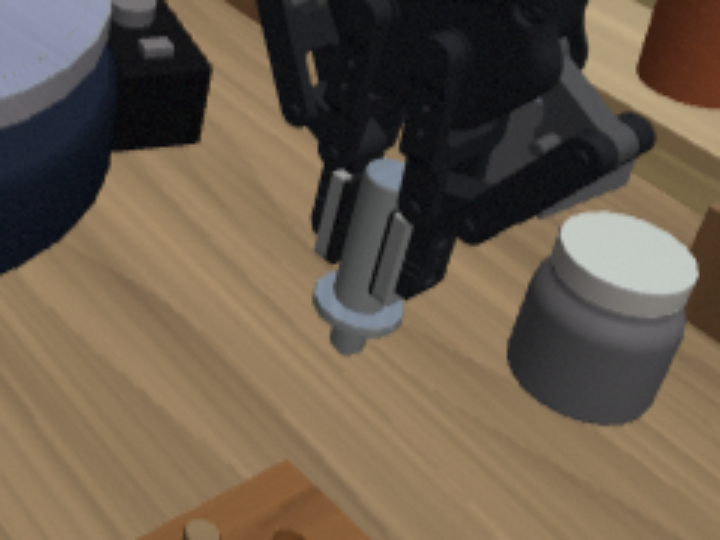

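Request:
{"name": "play_rows", "arguments": {"commands": [[[1,-0.03,-0.12,0,0],[1,-0.08,-0.3,0,0],[1,-0.13,-0.5,0,0],[1,-0.18,-0.68,0,0],[1,-0.22,-0.85,0,0],[1,-0.25,-0.96,0,0],[1,-0.25,-1,0,0],[1,-0.25,-1,0,0],[1,-0.25,-1,0,0]]]}}

```text
clock: 6.27
tcp_pos: [0.4969, -0.1372, 0.1959]
orientation: [3.139, 0.114, -0.001]
contact_force: [0.5, 0.3, 0.1]
grip_width: 0.0168
gripper_force: 39.3
```

```bash
python3 - <<'E'
from m import *
o=get_obs(); p=viewer.grab_frame('wrist'); save(p,'w2.png'); print(o['tcp_pos'])
c=disc(p,o,[0,0,640,480]); c=c[(c[:,0]>4)&(c[:,1]>4)&(c[:,0]<635)]
X=np.array([atz(p,u,.13,o)[:2] for u in c]); k=abs(np.hypot(X[:,0]-.552,X[:,1]-.0357)-.145)<.012; X=X[k]; print(k.sum(),k.size)
s=least_squares(lambda q:np.hypot(*(X-q[:2]).T)-q[2],[.552,.036,.145],loss='soft_l1',f_scale=.0005); print(s.x,np.median(abs(s.fun)),X.min(0),X.max(0))
s=least_squares(lambda q:np.hypot(*(X-q[:2]).T)-.145,[.552,.036],loss='soft_l1',f_scale=.0005); print(s.x)
E
```

```text
[ 0.49690432 -0.1371743   0.19592506]
519 710
[0.5521797  0.03499165 0.14199024] 0.00023431261803569248 [ 0.40969024 -0.10763545] [0.64213131 0.12094289]
[0.55442    0.03788174]
```

View pics/w2.png

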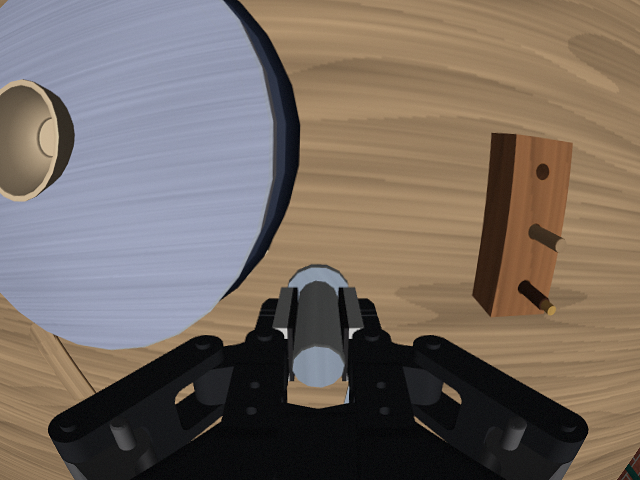

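The pin is held upright between the fingers (top at (318,367)), and the disc centre is confirmed at (0.552, 0.0355). I'll move above one end of the arc.

Request:
{"name": "play_rows", "arguments": {"commands": [[[1,-0.03,-0.12,0,0],[1,-0.07,-0.28,0,0],[1,-0.11,-0.44,0,0],[1,-0.14,-0.58,0,0],[1,-0.162,-0.66,0.02,0],[1,-0.162,-0.68,0.06,0],[1,-0.162,-0.68,0.1,0],[1,-0.162,-0.68,0.12,0],[1,-0.162,-0.68,0.12,0],[1,-0.162,-0.68,0.12,0]]]}}

```text
clock: 7.15
tcp_pos: [0.4548, -0.005, 0.1719]
orientation: [3.139, 0.109, -0.001]
contact_force: [-0.7, 1.1, -0.3]
grip_width: 0.0171
gripper_force: 39.4
```

```bash
cat > s.py <<'E'
from h import *
import sys
C=np.array([.5522,.0355]); A0=np.pi-.265
o=get_obs(); M=R.from_rotvec(o['orientation']).as_matrix(); X=o['tcp_pos']
d=X[:2]-C; a=np.arctan2(d[1],d[0])%(2*np.pi)
print('t',o['clock'],'tcp',X.round(4),'rad',np.hypot(*d).round(4),'ang rel',round(a-A0,3),'F',o['contact_force'].round(1),'M',o['moment'].round(2),'w',round(o['grip_width'],4))
# rows of next shift for targets at rel angles
for t in map(float,sys.argv[1:]):
    T=C+.105*np.array([np.cos(A0+t),np.sin(A0+t)]); s=M.T@np.append(T-X[:2],0)/.2; print(t,s[:2].round(4))
E
python3 s.py .64
```

```text
t 7.15 tcp [ 0.4548 -0.005   0.1719] rad 0.1055 ang rel 0.659 F [-0.7  1.1 -0.3] M [-0.01  0.05  0.  ] w 0.0171
0.64 [-0.0009 -0.0105]
```

Request:
{"name": "play_rows", "arguments": {"commands": [[[1,0,0,0.01,0],[1,0,0,0.015,0],[1,0,0,0.02,0],[1,0,0,0.02,0],[1,0,0,0.02,0]]]}}

```text
clock: 7.57
tcp_pos: [0.4547, -0.0034, 0.1684]
orientation: [-3.139, -0.113, -0.0]
contact_force: [0.7, 0.5, -1.3]
grip_width: 0.0173
gripper_force: 39.4
```

Request:
{"name": "play_rows", "arguments": {"commands": [[[1,0,0,0.005,0],[1,0,0,0.005,0],[1,0,0,0.005,0]]]}}

```text
clock: 7.82
tcp_pos: [0.4546, -0.0033, 0.1673]
orientation: [-3.14, -0.114, -0.0]
contact_force: [0.4, -0.4, -2.2]
grip_width: 0.017
gripper_force: 39.4
```

Request:
{"name": "play_rows", "arguments": {"commands": [[[1,0,0,0.0025,0],[1,0,0,0.0025,0],[1,0,0,0.0025,0]]]}}

```text
clock: 8.07
tcp_pos: [0.4546, -0.0033, 0.1668]
orientation: [3.14, 0.113, 0.0]
contact_force: [-0.1, 0.4, -1.6]
grip_width: 0.0171
gripper_force: 39.4
```

Request:
{"name": "play_rows", "arguments": {"commands": [[[1,0,0,0.0025,0],[1,0,0,0.0025,0],[1,0,0,0.0025,0]]]}}

```text
clock: 8.32
tcp_pos: [0.4548, -0.0033, 0.1665]
orientation: [-3.139, -0.113, -0.001]
contact_force: [-0.5, -0.5, 3.0]
grip_width: 0.0169
gripper_force: 39.8
```

Request:
{"name": "play_rows", "arguments": {"commands": [[[1,0,0,0.0025,0],[1,0,0,0.0025,0],[1,0,0,0.0025,0]]]}}

```text
clock: 8.57
tcp_pos: [0.4549, -0.0033, 0.1664]
orientation: [-3.139, -0.113, -0.001]
contact_force: [-2.0, -0.7, 8.1]
grip_width: 0.017
gripper_force: 40.3
```

```bash
python3 - <<'E'
import numpy as np
A0=np.pi-.265; ang=-.113+0; 
M=np.array([[.9974,.0722],[.0722,-.9974]])
P=lambda t:.105*np.array([np.cos(A0+t),np.sin(A0+t)])
for t in np.arange(.65,-.66,-.05):
    print(round(t,2),(M.T@(P(t-.05)-P(t))/.2).round(4))
E
python3 s.py .65
```

```text
0.65 [-0.0074 -0.0252]
0.6 [-0.0062 -0.0255]
0.55 [-0.0049 -0.0258]
0.5 [-0.0036 -0.026 ]
0.45 [-0.0023 -0.0261]
0.4 [-0.001  -0.0262]
0.35 [ 0.0003 -0.0262]
0.3 [ 0.0016 -0.0262]
0.25 [ 0.0029 -0.0261]
0.2 [ 0.0042 -0.0259]
0.15 [ 0.0055 -0.0257]
0.1 [ 0.0068 -0.0254]
0.05 [ 0.0081 -0.025 ]
-0.0 [ 0.0093 -0.0245]
-0.05 [ 0.0105 -0.024 ]
-0.1 [ 0.0117 -0.0235]
-0.15 [ 0.0129 -0.0229]
-0.2 [ 0.014  -0.0222]
-0.25 [ 0.0151 -0.0215]
-0.3 [ 0.0161 -0.0207]
-0.35 [ 0.0172 -0.0199]
-0.4 [ 0.0181 -0.019 ]
-0.45 [ 0.0191 -0.0181]
-0.5 [ 0.0199 -0.0171]
-0.55 [ 0.0208 -0.0161]
-0.6 [ 0.0215 -0.015 ]
-0.65 [ 0.0223 -0.0139]
t 8.5667 tcp [ 0.4549 -0.0033  0.1664] rad 0.1047 ang rel 0.645 F [-2.  -0.7  8.1] M [-0.06  0.59  0.03] w 0.017
0.65 [-0.0004  0.0032]
```

Request:
{"name": "play_rows", "arguments": {"commands": [[[1,-0.0025,-0.008,0,0],[1,-0.005,-0.017,0,0],[1,-0.0074,-0.0252,0,0],[1,-0.0074,-0.0252,0,0]]]}}

```text
clock: 8.9
tcp_pos: [0.4538, 0.0012, 0.1665]
orientation: [3.139, 0.113, 0.004]
contact_force: [0.0, -2.0, 5.4]
grip_width: 0.0171
gripper_force: 40.1
```

Request:
{"name": "play_rows", "arguments": {"commands": [[[1,-0.002,-0.0085,0,0],[1,-0.004,-0.017,0,0],[1,-0.0062,-0.0255,0,0],[1,-0.0062,-0.0255,0,0]]]}}

```text
clock: 9.23
tcp_pos: [0.4523, 0.0063, 0.1665]
orientation: [3.139, 0.113, 0.004]
contact_force: [0.9, -2.2, 5.2]
grip_width: 0.0168
gripper_force: 40.1
```

Request:
{"name": "play_rows", "arguments": {"commands": [[[1,-0.0016,-0.0086,0,0],[1,-0.0032,-0.0172,0,0],[1,-0.0049,-0.0258,0,0],[1,-0.0049,-0.0258,0,0]]]}}

```text
clock: 9.57
tcp_pos: [0.451, 0.0114, 0.1665]
orientation: [3.139, 0.113, 0.004]
contact_force: [0.3, -3.0, 6.2]
grip_width: 0.0165
gripper_force: 40.1
```

Request:
{"name": "play_rows", "arguments": {"commands": [[[1,-0.0012,-0.0086,0.002,0],[1,-0.0024,-0.0172,0.002,0],[1,-0.0036,-0.026,0.002,0],[1,-0.0036,-0.026,0.002,0]]]}}

```text
clock: 9.9
tcp_pos: [0.4499, 0.0166, 0.1661]
orientation: [3.139, 0.113, 0.004]
contact_force: [0.9, -2.2, 4.4]
grip_width: 0.017
gripper_force: 39.9
```

Request:
{"name": "play_rows", "arguments": {"commands": [[[1,-0.0008,-0.0087,0,0],[1,-0.0016,-0.0174,0,0],[1,-0.0023,-0.0261,0,0],[1,-0.0023,-0.0261,0,0]]]}}

```text
clock: 10.23
tcp_pos: [0.4475, 0.0225, 0.1651]
orientation: [-3.139, -0.114, 0.001]
contact_force: [0.2, -0.6, -0.3]
grip_width: 0.0169
gripper_force: 39.5
```

Request:
{"name": "play_rows", "arguments": {"commands": [[[1,-0.0003,-0.0087,0,0],[1,-0.0006,-0.0174,0,0],[1,-0.001,-0.0262,0,0],[1,-0.001,-0.0262,0,0]]]}}

```text
clock: 10.57
tcp_pos: [0.4472, 0.0255, 0.1652]
orientation: [3.137, 0.112, -0.001]
contact_force: [1.4, -7.3, 0.3]
grip_width: 0.017
gripper_force: 39.9
```

The pin dropped at the fifth step: force went to about 0 and z fell, then the far rim blocked it. I'll back up to the hole centre and lower in small steps.

Request:
{"name": "play_rows", "arguments": {"commands": [[[1,0.0005,0.013,0,0],[1,0.001,0.026,0,0],[1,0.001,0.026,0.005,0],[1,0.001,0.026,0.01,0],[1,0.001,0.026,0.01,0],[1,0.001,0.026,0.01,0]]]}}

```text
clock: 11.07
tcp_pos: [0.4478, 0.0223, 0.1632]
orientation: [-3.139, -0.114, 0.0]
contact_force: [-0.1, 0.3, -1.8]
grip_width: 0.0177
gripper_force: 39.7
```

Request:
{"name": "play_rows", "arguments": {"commands": [[[1,0,0,0.004,0],[1,0,0,0.0075,0],[1,0,0,0.0075,0],[1,0,0,0.0075,0]]]}}

```text
clock: 11.4
tcp_pos: [0.448, 0.0221, 0.1619]
orientation: [3.14, 0.114, 0.0]
contact_force: [0.3, -1.3, 0.1]
grip_width: 0.017
gripper_force: 39.7
```

Request:
{"name": "play_rows", "arguments": {"commands": [[[1,0,0,0.004,0],[1,0,0,0.0075,0],[1,0,0,0.0075,0],[1,0,0,0.0075,0]]]}}

```text
clock: 11.73
tcp_pos: [0.448, 0.022, 0.1604]
orientation: [3.139, 0.113, 0.0]
contact_force: [0.5, -0.7, -0.7]
grip_width: 0.0168
gripper_force: 39.7
```

Request:
{"name": "play_rows", "arguments": {"commands": [[[1,0,0,0.006,0],[1,0,0,0.012,0],[1,0,0,0.018,0],[1,0,0,0.024,0],[1,0,0,0.03,0],[1,0,0,0.03,0]]]}}

```text
clock: 12.23
tcp_pos: [0.4479, 0.0219, 0.1542]
orientation: [3.139, 0.113, 0.0]
contact_force: [0.6, -1.6, -0.4]
grip_width: 0.0172
gripper_force: 39.7
```

Request:
{"name": "play_rows", "arguments": {"commands": [[[1,0,0,0.006,0],[1,0,0,0.012,0],[1,0,0,0.018,0],[1,0,0,0.024,0],[1,0,0,0.03,0],[1,0,0,0.03,0]]]}}

```text
clock: 12.73
tcp_pos: [0.4479, 0.0219, 0.1482]
orientation: [3.139, 0.113, -0.0]
contact_force: [1.9, -1.7, 0.1]
grip_width: 0.0171
gripper_force: 39.6
```

Home is expected at TCP z of about 0.1466.

Request:
{"name": "play_rows", "arguments": {"commands": [[[1,0,0,0.003,0],[1,0,0,0.005,0],[1,0,0,0.005,0]]]}}

```text
clock: 12.98
tcp_pos: [0.4479, 0.0219, 0.1473]
orientation: [3.139, 0.113, 0.0]
contact_force: [1.6, -1.8, 0.6]
grip_width: 0.017
gripper_force: 39.7
```

Request:
{"name": "play_rows", "arguments": {"commands": [[[1,0,0,0.003,0],[1,0,0,0.003,0],[1,0,0,0.003,0]]]}}

```text
clock: 13.23
tcp_pos: [0.4479, 0.0219, 0.1468]
orientation: [3.139, 0.113, 0.0]
contact_force: [0.7, -3.0, 2.0]
grip_width: 0.017
gripper_force: 39.7
```

Request:
{"name": "play_rows", "arguments": {"commands": [[[1,0,0,0.003,0],[1,0,0,0.003,0],[1,0,0,0.003,0]]]}}

```text
clock: 13.48
tcp_pos: [0.448, 0.022, 0.1466]
orientation: [-3.139, -0.113, -0.0]
contact_force: [-0.9, -2.9, 6.3]
grip_width: 0.0167
gripper_force: 40.5
```

Request:
{"name": "play_rows", "arguments": {"commands": [[[1,0,0,0.003,0],[1,0,0,0.003,0],[1,0,0,0.003,0]]]}}

```text
clock: 13.73
tcp_pos: [0.4481, 0.022, 0.1466]
orientation: [-3.139, -0.113, -0.0]
contact_force: [-2.9, -2.7, 15.1]
grip_width: 0.017
gripper_force: 41.3
```

```bash
python3 - <<'E'
from h import *
o=get_obs(); print(o['tcp_pos'],o['contact_force']); p=viewer.grab_frame('side'); u=proj(p,o['tcp_pos']).astype(int)
cv2.imwrite('pics/s2.png',cv2.resize(p['pixels'][u[1]-75:u[1]+75,u[0]-100:u[0]+100,::-1],None,fx=4,fy=4,interpolation=cv2.INTER_CUBIC))
print(proj(p,(.448,.022,.135)),proj(p,(.448,.022,.19)),u)
E
```

```text
[0.44807627 0.02195405 0.14656654] [-2.91562049 -2.72912962 15.09375093]
[273.00988296 237.91991285] [271.04411978 207.91969348] [272 231]
```

View pics/s2.png

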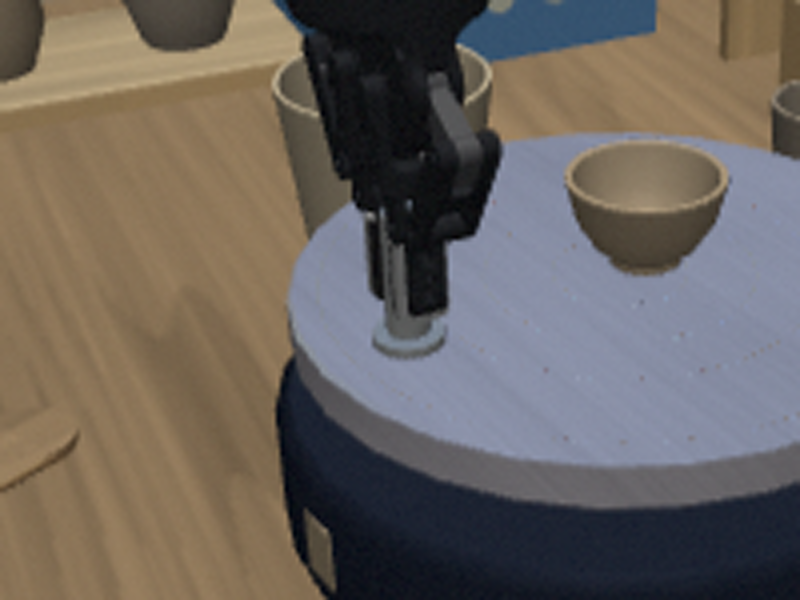

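The collar sits flat on the disc at about (408,337) in the crop, and the bowl is untouched. I'll release and retreat.

Request:
{"name": "play_rows", "arguments": {"commands": [[[1,0,0,-0.003,0],[1,0,0,-0.004,0],[0.4,0,0,-0.004,0],[0,0,0,-0.004,0],[0,0,0,-0.004,0],[0,0,0,-0.004,0],[0,0,0,-0.004,0],[0,0,0,-0.004,0]]], "grip_force": 20}}

```text
clock: 14.45
tcp_pos: [0.4478, 0.0221, 0.1463]
orientation: [-3.139, -0.114, 0.0]
contact_force: [-0.4, -0.4, 0.0]
grip_width: 0.0424
gripper_force: 0.0
```

Request:
{"name": "play_rows", "arguments": {"commands": [[[0,0,0,-0.05,0],[0,0,0,-0.13,0],[0,0,0,-0.22,0],[0,0,0,-0.32,0],[0,0,0,-0.42,0],[0,0,0,-0.5,0],[0,0,0,-0.55,0],[0,0,0,-0.55,0],[0,0,0,-0.55,0]]]}}

```text
clock: 15.2
tcp_pos: [0.448, 0.0221, 0.2566]
orientation: [-3.139, -0.114, -0.001]
contact_force: [-0.2, 0.7, -0.1]
grip_width: 0.0427
gripper_force: 0.0
```

```bash
python3 - <<'E'
from h import *
o=get_obs(); print(o['clock'],o['tcp_pos'],o['contact_force'],o['grip_width']); p=viewer.grab_frame('side')
cv2.imwrite('pics/s3.png',cv2.resize(p['pixels'][150:300,190:390,::-1],None,fx=4,fy=4,interpolation=cv2.INTER_CUBIC))
print([(d['score'],d['rect']) for d in viewer.trace(p,'pin')])
E
```

```text
15.2 [0.44795183 0.02210241 0.25661073] [-0.2146182   0.70971734 -0.12469515] 0.04266496204929822
[(0.62, [267.1, 205.3, 280.3, 245.9])]
```

View pics/s3.png

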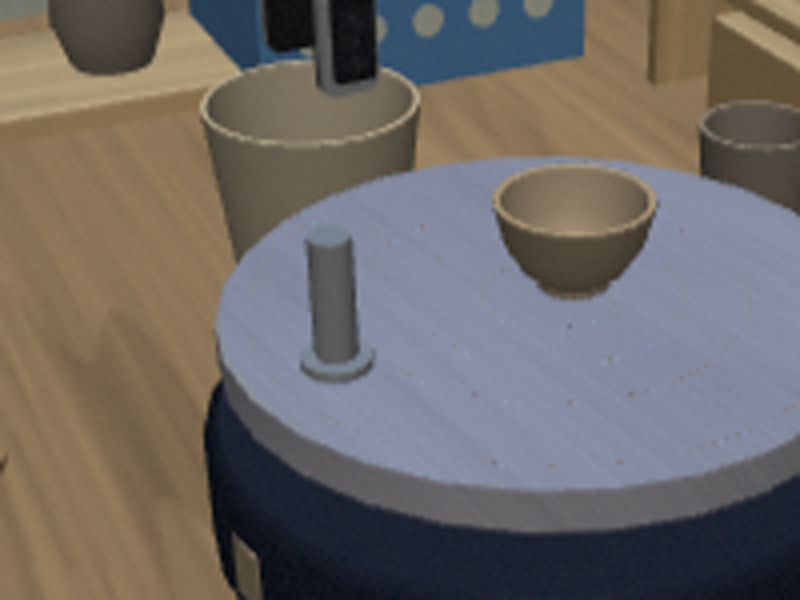

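The pin stands upright with its collar flat on the disc at (337,360) in the crop. The gripper is clear of it and the bowl is undisturbed.

```bash
python3 -c "
from bench import r
print(r.hand_in())"
```

```text
the job is handed in; nothing more can be done
None
```

The pin is fully home in the socket and released, with its collar flat on the disc and the bowl undisturbed; the job was handed in at about 15 s, with the highest measured force about 15 N.

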